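# Hang the dark hanger on the valet rail and slide it to the divider

### The job

Take the dark wooden hanger with the red marker block off the low parking bar, hook it over the long steel rail on the empty stretch left of the orange divider disc (seen from the robot), at least 10 cm from the disc, and let go of it there. Then slide it along the rail until it presses snugly against the disc, without shifting the disc, and leave it hanging there straight and touching the disc. Do not disturb the other two hangers, the tumbler or the pipe.

Things in the scene. Friction and masses are not known exactly. Their poses are not given: they have to be found in the camera images.
- dark_hanger: Hanger to move, 0.2 kg: dark wood shoulders (x -66..66, z -46..-83 mm, 12 mm thick in y), black hook, red block on top. Flat in its x-z plane; x away from the robot at yaw 0, z up. Origin: inside the hook, on the rail's axis when seated. Hook: 28 mm wide in y, V roof resting on the bar, inner sides at x +-16.5, outer +-23.5 mm; back leg at -x down to the shoulders, front lip at +x.
- red_block (a point): Centre of the red marker block on top of the dark hanger's hook, the place to grasp: 24 (x) x 28 (y) x 28 mm (z), from 14 to 42 mm above the hanger's origin, flush with the hook's sides in y. Pushed sideways well above the rail the hanger tips over; pushed just above the rail it slides.
- hook_mouth (a point): Middle of the mouth of the dark hanger's hook, at x 20, z -28 mm of the hanger: it opens to +x between the end of the lip (z -10 mm) and the shoulders (z -46 mm). To unhook: lift 28 mm (20 to 36), then move 50 mm or more to -x; to hook on, the reverse.
- oak_hanger: Same shape and size as dark_hanger, but light wood with a white block; hangs on the same parking bar, leave it alone.
- rail_hanger: Same shape and size as dark_hanger, but light wood with a blue block; hangs on the long rail right (-y) of the disc, leave it alone.
- rail: Long valet rail, fixed: steel bar of 16 mm diameter along its y axis, axis 190 mm above the origin, between dark posts (24 x 18 mm) at y +-250 mm, on a base board 90 x 550 x 14 mm. Origin: centre of the underside, on the table; x away from the robot, y to the left.
- divider: Orange divider disc on the long rail, diameter 76 mm, 10 mm thick (faces at y +-5 mm), small collar on its -y side. Origin: its centre, on the rail's axis; axes as the rail's. Shifts along the rail if pushed with more than about 12 N; more than 5 mm is a failure. A hanger touching its left face has its origin 19 mm to +y of it.
- parking_bar: Low parking bar, fixed, same make as the rail: bar of 16 mm diameter along its y axis, axis 130 mm above the origin, posts at y +-130 mm. The dark and the oak hanger hang on it, 110 mm apart, in either order. Origin: centre of the underside, on the table.
- tumbler: Glass tumbler, 76 mm diameter, 85 mm high; origin at the centre of its underside. Leave it alone.
- pipe: Dark pipe lying on the table, about 140 mm long, 40 mm high; origin under the bowl, stem to its +x. Leave it alone.
Not all that is in view belongs to the job. Leave any yellow look-alike of the dark_hanger alone.

How it is judged:
By the outcome, as a careful person would: the job done as asked, in the order asked, and still so for the second after the job is handed in, with the robot touching nothing.
It also fails if it takes over 64 s, if anything falls off the work surface, if the arm or the gripper's body presses on something with over 40 N, if the wrist force passes 120 N, or if a joint passes its speed limit or range.

### The arm

A 6-joint arm with a two-finger parallel gripper is mounted at the origin on the work surface. World frame = base frame: x ahead of the robot, y to its left, z up, the work surface at z = 0. Lengths are in m, angles in degrees, forces in N, time in s.
With the tool pointing down it reaches from about 0.25 to 0.775 m from the base axis. Payload 4 kg.
Tool frame: the origin (TCP) lies on the centre line of the jaws, within the pads' length; the fingertips stand 11 mm ahead of it and the grasp point (between the pads) lies 8 mm behind it (bot.finger_overhang is the distance from the TCP to the fingertips, in m); z points along the fingers, x is the direction in which the jaws open and shut, and the axes are right-handed (so a half turn about z gives the same grasp; the last joint's range is limited). The gripper opens to 94 mm and grips with 3 to 60 N. Pads are 16 mm wide; open, the fingers measure 119 mm over their backs; the gripper's body (75 mm by 177 mm) begins 78 mm behind the grasp point.
Start: joints at [-77.813, 4.996, 78.535, -0, 96.463, -5.907], TCP at [0.171, -0.523, 0.217] pointing down, gripper open.
Joint ranges: [-177.83, 177.83], [-43.37, 116.18], [15.69, 146.23], [-61.86, 241.86], [9.47, 152.12], [-147.06, 147.06]. Speed limits (degrees/s): [159.86, 159.86, 180, 180, 180, 180].

### API

Orientations are given as [roll, pitch, yaw] about the fixed x, y, z axes, in that order (R = Rz(yaw) Ry(pitch) Rx(roll)).
In Python, from station import bot gives the robot as it stands. The module is installed in compiled form; this text tells all that it offers.
- The arm moves only by the tool send_rows, never from a script. Its argument "targets" is a list of rows, each a list of 4 numbers: the shift along the world's x, y, z in mm, then the turn about the world's z in rad. A call has 1 to 5 rows; each row is the pose to reach, as a shift and turn from the pose commanded when the call began; what a row does not reach only later rows make up. A row lasts 1/12 s, in which the tool goes at most 41.7 mm and 7.16 degrees, less where a joint would pass 70% of its speed; a pose out of reach is approached as far as the arm can. A call with a gripper value outside its range is refused whole. "grip" is the opening, from 0 (shut) to 1 (fully open), set as the call begins (left out, the last holds). The fingers move at their own pace and stop on an object; the grip force is fixed at half the most. Time passes only in rows, so rows that repeat a pose let the fingers close. It gives the time, the measured TCP pose, the force and the opening at its end, in the units of the state.
- bot.sense(): the state, without advancing time (a new reading comes with each control period).
- bot.read_camera(name): name is "scene" or "top" or "wrist"; returns (picture, depth): 384x512x3 uint8, red, green, blue; 384x512 float32, m along the optical axis (not along the pixel's ray), 0 where there is no reading.
- bot.get_calibration(name): a dict with "fx", "fy", "cx", "cy" (pixels), "rvec" (rotation vector, rad) and "tvec" (3), from world to camera coordinates, as OpenCV has them. Camera axes: x right, y down, z forward; pixel columns grow to the right and rows downward; lengths in m; the calibration is good to about 2 mm. A picture is of the moment at which its call begins: read the wrist's pose just before it. get_calibration takes no time and is no camera call; for the wrist camera it gives the pose at the moment of the call.
- bot.close_job(): hands the job in, once; it reports no verdict.
The state is a dict: "clock": time; "joints": joint angles; "qvel": joint speeds; "tau": joint torques, N m; "tcp_pos": TCP position; "eef_rot": TCP orientation; "contact_force": force on the tool from outside, world axes, zero at the start; "wrist_torque": the same for the moment, N m; "finger_gap": finger opening in m.
Only numpy, scipy, OpenCV 4.12 (cv2) and the standard library are available. Lean on these libraries where they do the work, as an engineer would, in place of code of your own. Each camera call takes 0.05 s, during which the arm holds its last target.

## Working session

There is one attempt and no reset: what is moved stays moved. The work goes in short steps, Python scripts to look and compute and a tool call to move; the robot and the scene stay as the last step left them, time stands still between calls to the robot, and variables do not carry over. Pictures are saved under pics/ and viewed, and the job is handed in when it is done.

Besides the shell and the picture viewer there is one more tool, called after ">>>" as name([rows], argument=value, ...), one row to a line, values as JSON. send_rows: Moves the arm, as the interface text tells. Its arguments: {"type":"object","properties":{"targets":{"type":"array","items":{"type":"array","items":{"type":"number"}}},"grip":{"type":"number"}},"required":["targets"]}

```bash
mkdir -p pics
cat > h.py <<'E'
import numpy as np,cv2
from station import bot
def grab(n,tag):
    c=bot.get_calibration(n); p,d=bot.read_camera(n)
    cv2.imwrite(f'pics/{tag}.png',p[:,:,::-1]); np.savez(f'pics/{tag}.npz',p=p,d=d,**{k:np.array(v) for k,v in c.items()})
    return p,d,c
def load(tag):
    z=np.load(f'pics/{tag}.npz'); return z['p'],z['d'],z
def pts(d,c):
    R,_=cv2.Rodrigues(np.array(c['rvec'],float)); t=np.array(c['tvec'],float).reshape(3)
    v,u=np.mgrid[:d.shape[0],:d.shape[1]]
    X=np.stack([(u-c['cx'])/c['fx']*d,(v-c['cy'])/c['fy']*d,d],-1)
    return (X-t)@R
E
python3 - <<'E'
from h import *
s=bot.sense();print({k:np.round(s[k],3) for k in s})
for n in('scene','top','wrist'):
    p,d,c=grab(n,n+'0'); print(n,np.array(c['rvec']),c['tvec'],c['fx'])
a=[cv2.imread(f'pics/{n}0.png') for n in('scene','top')]
E
```

```text
{'clock': np.float64(0.0), 'joints': array([-7.7815e+01,  5.0360e+00,  7.8622e+01,  2.0000e-03,  9.6461e+01,
       -5.9070e+00]), 'qvel': array([-0.019, -0.046,  0.043,  0.006, -0.009, -0.026]), 'tau': array([-0.0000e+00, -3.4018e+01, -3.0243e+01,  7.2000e-02,  3.3000e-02,
       -0.0000e+00]), 'tcp_pos': array([ 0.171, -0.522,  0.215]), 'eef_rot': array([-1.79986e+02,  1.18000e-01, -7.19070e+01]), 'contact_force': array([ 0.64 , -0.613, -0.068]), 'wrist_torque': array([0.017, 0.   , 0.028]), 'finger_gap': np.float64(0.094)}
scene [ 0.77033612  2.78829089 -0.78068184] [ 0.47984862 -0.1763348   1.41566794] 465.86021846824457
top [ 2.12918346 -2.09363808  0.20750979] [-0.02344407  0.56005087  1.18930204] 434.32923461550723
wrist [-2.38320484  1.72736992  0.20682323] [-0.54998103 -0.02487628  0.38863549] 332.4209020882651
```

View pics/scene0.png

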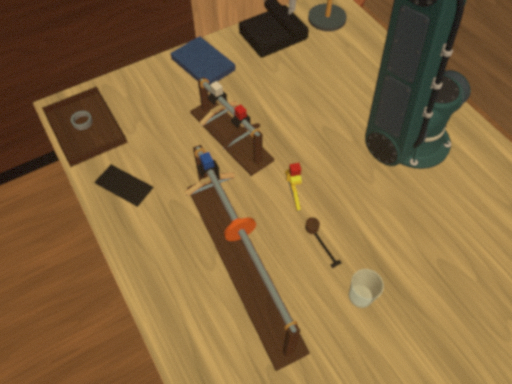

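View pics/top0.png

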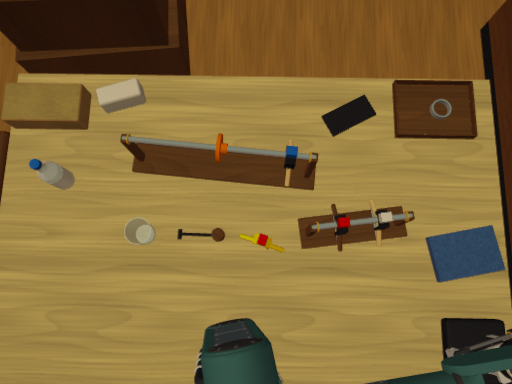

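View pics/wrist0.png

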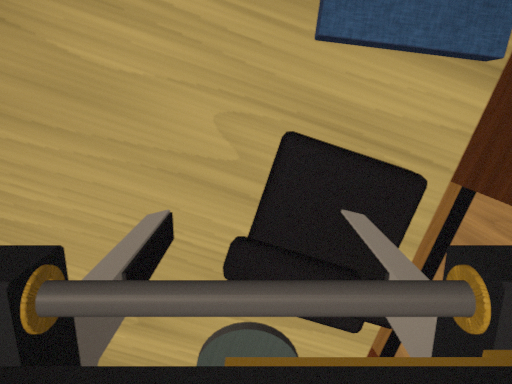

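```bash
cat > m.py <<'E'
from h import *
def meas(tag):
    p,d,c=load(tag); W=pts(d,c); hsv=cv2.cvtColor(p,cv2.COLOR_RGB2HSV).astype(int)
    H,S,V=hsv[...,0],hsv[...,1],hsv[...,2]
    ok=d>0
    def rep(name,m):
        m=m&ok
        if m.sum()<5: print(name,'none');return
        P=W[m]; v,u=np.nonzero(m)
        print(name,m.sum(),'px',u.mean().round(),v.mean().round(),'med',np.median(P,0).round(4),'min',np.percentile(P,3,axis=0).round(4),'max',np.percentile(P,97,axis=0).round(4))
    red=((H<4)|(H>175))&(S>190)&(V>110)
    n,l,st,ce=cv2.connectedComponentsWithStats(red.astype(np.uint8))
    for i in range(1,n):
        if st[i,4]>15: rep('red',l==i)
    rep('orange',(H>=4)&(H<12)&(S>200)&(V>140)&(W[...,2]>.1))
    rep('blue',(H>100)&(H<118)&(S>180)&(W[...,2]>.18))
    # bars: greyish at height
    for nm,z0,x0,x1,y0,y1 in(('rail',.2,.4,.9,-.4,.5),('bar',.138,.2,.65,-.6,-.05)):
        m=ok&(abs(W[...,2]-z0+.002)<.008)&(S<80)&(W[...,0]>x0)&(W[...,0]<x1)&(W[...,1]>y0)&(W[...,1]<y1)
        rep(nm,m)
        P=W[m]
        if len(P)>10:
            f=cv2.fitLine(P[:,:2].astype(np.float32),cv2.DIST_HUBER,0,.01,.01).ravel()
            print('  dir',f[:2],'pt',f[2:],'yaw',np.degrees(np.arctan2(-f[0]*np.sign(f[1]),abs(f[1]))))
    return W,p,d
if __name__=='__main__':
    for t in('top0','scene0'): print(t); W,p,d=meas(t); 
    p,d,c=load('top0');cv2.imwrite('pics/z1.png',cv2.resize(p[180:270,280:430,::-1],None,fx=5,fy=5,interpolation=2))
    p,d,c=load('scene0');cv2.imwrite('pics/z2.png',cv2.resize(p[60:220,170:310,::-1],None,fx=3.7,fy=3.7,interpolation=2))
E
python3 m.py
```

```text
top0
red 108 px 343.0 222.0 med [ 0.463  -0.2425  0.1723] min [ 0.4523 -0.2575  0.156 ] max [ 0.4733 -0.2303  0.1756]
red 71 px 262.0 239.0 med [ 0.4202 -0.0362  0.1261] min [ 0.407  -0.0467  0.1217] max [ 0.4307 -0.0282  0.1311]
orange 13 px 261.0 239.0 med [ 0.4181 -0.0281  0.127 ] min [ 0.4062 -0.0484  0.1218] max [ 0.4326 -0.023   0.1304]
blue 194 px 184.0 157.0 med [ 0.6215 -0.0971  0.2244] min [ 0.5903 -0.1172  0.1851] max [0.642  0.5671 0.2355]
rail 964 px 219.0 148.0 med [0.6481 0.0951 0.1976] min [ 0.6156 -0.1486  0.1925] max [0.6711 0.3103 0.2017]
  dir [0.08993968 0.99594724] pt [0.6465145  0.06852511] yaw -5.160137
bar 508 px 361.0 222.0 med [ 0.4678 -0.3018  0.1375] min [ 0.4438 -0.4123  0.1318] max [ 0.4978 -0.178   0.1426]
  dir [ 0.12929544 -0.9916061 ] pt [ 0.46245572 -0.24340414] yaw 7.4288807
scene0
red 70 px 240.0 112.0 med [ 0.4673 -0.2364  0.1705] min [ 0.4586 -0.2529  0.1541] max [ 0.476  -0.2282  0.1746]
red 39 px 295.0 168.0 med [ 0.4248 -0.0324  0.1249] min [ 0.4138 -0.0412  0.122 ] max [ 0.4329 -0.0238  0.128 ]
orange 443 px 244.0 219.0 med [0.6529 0.0833 0.2029] min [ 0.419  -0.042   0.1155] max [0.6845 0.0883 0.2279]
blue none
rail 1062 px 250.0 248.0 med [0.6577 0.1494 0.1971] min [ 0.6312 -0.0997  0.1922] max [0.6746 0.3154 0.2006]
  dir [0.08917874 0.99601567] pt [0.6555975  0.12582502] yaw -5.1163626
bar 240 px 230.0 108.0 med [ 0.4728 -0.2967  0.1364] min [ 0.454  -0.4087  0.1304] max [ 0.4917 -0.1744  0.1412]
  dir [ 0.14864758 -0.98889023] pt [ 0.47000337 -0.26904234] yaw 8.548558
```

View pics/z1.png

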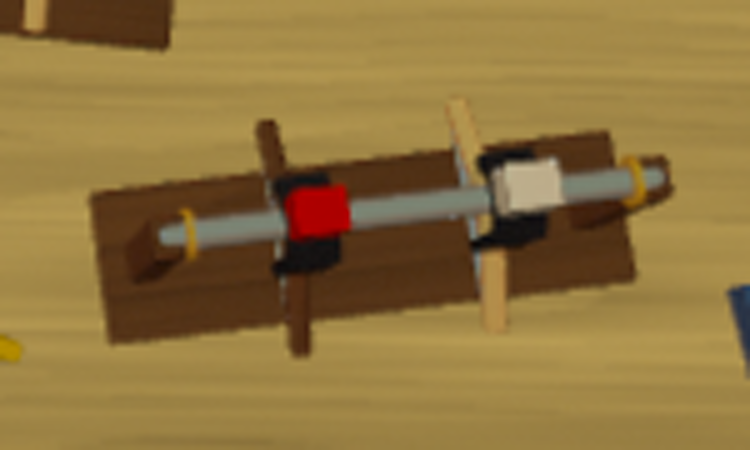

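View pics/z2.png

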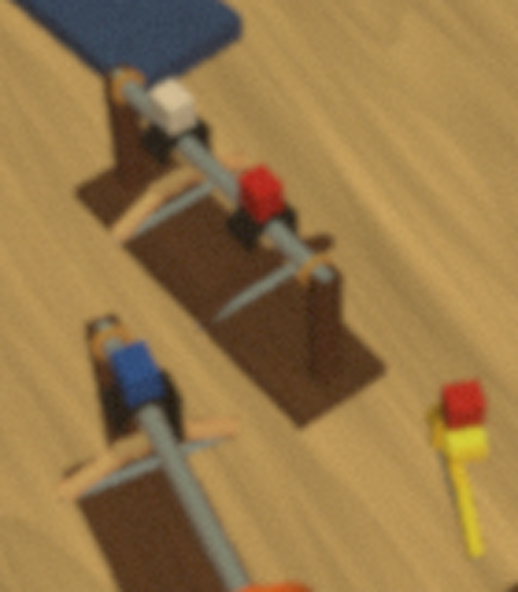

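Run:
```python
from h import *
for t in('top0','scene0'):
    p,d,c=load(t);W=pts(d,c);hsv=cv2.cvtColor(p,cv2.COLOR_RGB2HSV).astype(int);H,S=hsv[...,0],hsv[...,1]
    ok=(d>0)
    # red top
    m=ok&((H<4)|(H>175))&(S>190)&(W[...,1]<-.2)&(W[...,2]>.168)&(W[...,0]>.4)&(W[...,0]<.55)
    P=W[m]; print(t,'redtop',m.sum(),P.mean(0),cv2.minAreaRect((P[:,:2]*1000).astype(np.float32)))
    m=ok&(W[...,2]>.208)&(W[...,2]<.235)&(W[...,1]>0)&(W[...,1]<.2)&(W[...,0]>.55)&(W[...,0]<.75)
    P=W[m]; print('disc top',m.sum(),P.mean(0),P.min(0),P.max(0))
    # bar in axis coordinates
    for nm,z0,x0,x1,y0,y1 in(('rail',.198,.58,.72,-.2,.4),('bar',.138,.4,.53,-.45,-.13)):
        m=ok&(abs(W[...,2]-z0)<.004)&(S<80)&(W[...,0]>x0)&(W[...,0]<x1)&(W[...,1]>y0)&(W[...,1]<y1)
        P=W[m];f=cv2.fitLine(P[:,:2].astype(np.float32),cv2.DIST_HUBER,0,.005,.005).ravel()
        print(nm,m.sum(),f,P[:,2].max(),P[:,1].min(),P[:,1].max())
    # dark shoulders
    m=ok&(W[...,2]>.03)&(W[...,2]<.1)&(abs(W[...,1]+.24)<.04)&(abs(W[...,0]-.46)<.1)
    P=W[m];print('shoulder',m.sum(),P.min(0),P.max(0),cv2.fitLine(P[:,:2].astype(np.float32),cv2.DIST_HUBER,0,.005,.005).ravel())
```

```text
top0 redtop 98 [ 0.46324363 -0.24409781  0.17272329] ((463.3282165527344, -244.3532257080078), (23.649673461914062, 28.01318359375), 7.557730674743652)
disc top 120 [0.64471226 0.08043024 0.22117842] [0.6141886  0.07354606 0.20810453] [0.68008861 0.08762158 0.23187927]
rail 861 [0.0907832  0.9958707  0.6543509  0.14928791] 0.2019078120324464 -0.17152967394566332 0.334434806774324
bar 420 [ 0.14056204 -0.9900719   0.4693127  -0.29692236] 0.14196301097944275 -0.4323093330310031 -0.16726127213673478
shoulder 165 [ 0.39644288 -0.25869412  0.04933759] [ 0.52967346 -0.23126758  0.09745187] [ 0.9888264   0.14907178  0.45353287 -0.2440662 ]
scene0 redtop 48 [ 0.4669424  -0.240503    0.17173365] ((466.5399169921875, -240.96096801757812), (19.095529556274414, 24.814329147338867), 6.949480056762695)
disc top 198 [0.6520482  0.0824696  0.21955908] [0.61799452 0.07332635 0.208068  ] [0.6841177  0.08887038 0.22972797]
rail 932 [0.08894697 0.99603635 0.6551847  0.1271483 ] 0.20193788429299475 -0.1686353937392911 0.3358175840370688
bar 192 [ 0.14207262 -0.98985624  0.4702341  -0.27592412] 0.1416240930344173 -0.43570604469222796 -0.16547529749808573
shoulder 254 [ 0.39841174 -0.25715252  0.0467034 ] [ 0.53203888 -0.22853844  0.08866322] [ 0.99149084  0.13017651  0.47522113 -0.24080324]
```

Run:
```python
from h import *
a=np.radians(8.1);o=np.array([.4650,-.2425,.13])
for t in('top0','scene0'):
    p,d,c=load(t);W=pts(d,c)-o;V=p.max(-1)
    L=np.stack([W[...,0]*np.cos(a)+W[...,1]*np.sin(a),-W[...,0]*np.sin(a)+W[...,1]*np.cos(a),W[...,2]],-1)
    m=(d>0)&(V<45)&(abs(L[...,0])<.04)&(abs(L[...,1])<.03)&(L[...,2]>-.06)
    P=L[m]; 
    for lo,hi in((-.04,-.015),(-.015,.015),(.015,.04)):
        q=P[(P[:,0]>lo)&(P[:,0]<hi)]; print(t,lo,len(q),np.percentile(q,[2,50,98],axis=0).round(3).tolist() if len(q) else '')
```

```text
top0 -0.04 68 [[-0.026, -0.014, -0.04], [-0.022, 0.001, 0.004], [-0.015, 0.012, 0.011]]
top0 -0.015 10 [[-0.015, -0.006, 0.006], [-0.013, 0.009, 0.011], [0.015, 0.012, 0.016]]
top0 0.015 20 [[0.017, -0.013, 0.0], [0.02, -0.001, 0.006], [0.022, 0.011, 0.008]]
scene0 -0.04 1 [[-0.017, 0.012, 0.001], [-0.017, 0.012, 0.001], [-0.017, 0.012, 0.001]]
scene0 -0.015 2 [[0.012, -0.004, 0.007], [0.014, 0.002, 0.007], [0.015, 0.008, 0.008]]
scene0 0.015 20 [[0.015, -0.011, -0.002], [0.019, -0.001, 0.004], [0.023, 0.01, 0.01]]
```

>>> send_rows([
  [10, 20, 30, 0.1],
  [30, 50, 55, 0.22],
  [55, 80, 75, 0.34],
  [80, 110, 85, 0.46],
  [105, 140, 85, 0.58],
], grip=0.7)

```text
clock: 0.57
tcp_pos: [0.2766, -0.3826, 0.3046]
eef_rot: [179.9, -0.3, -38.4]
contact_force: [0.5, -0.5, 0.1]
finger_gap: 0.0668
```

>>> send_rows([
  [30, 25, 0, 0.12],
  [60, 48, 0, 0.24],
  [90, 70, 0, 0.36],
  [120, 92, 0, 0.48],
  [145, 112, 0, 0.6],
])

```text
clock: 0.98
tcp_pos: [0.4222, -0.2691, 0.3012]
eef_rot: [-180.0, -0.0, -3.9]
contact_force: [-0.5, -0.2, 0.4]
finger_gap: 0.0662
```

>>> send_rows([
  [22, 14, -10, 0.11],
  [42, 27, -20, 0.215],
  [44, 29, -20, 0.215],
  [44, 29, -20, 0.215],
])

```text
clock: 1.32
tcp_pos: [0.4649, -0.2409, 0.2801]
eef_rot: [-179.9, 0.1, 8.1]
contact_force: [-1.4, 0.2, 0.0]
finger_gap: 0.0659
```

Run:
```python
from h import *
s=bot.sense();print(s['tcp_pos'],s['eef_rot'])
grab('wrist','w1');grab('top','t1')
```

```text
[ 0.46492753 -0.24091527  0.28010739] [-1.79894303e+02  1.37656656e-01  8.07548366e+00]
```

View pics/w1.png

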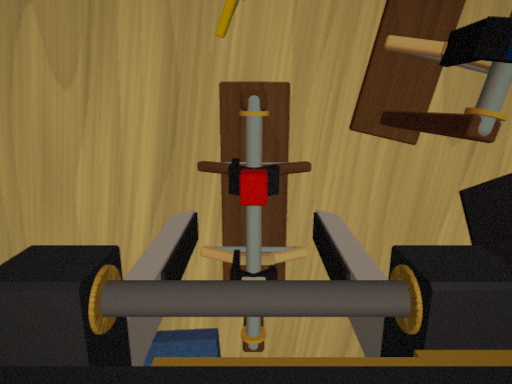

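Run:
```python
from h import *
p,d,c=load('w1');W=pts(d,c);hsv=cv2.cvtColor(p,cv2.COLOR_RGB2HSV).astype(int);H,S,V=[hsv[...,i] for i in range(3)]
R,_=cv2.Rodrigues(c['rvec']);print('cam',-R.T@c['tvec'])
m=(d>0)&((H<4)|(H>175))&(S>190)&(V>80)&(W[...,2]>.1)
P=W[m];print(m.sum(),np.percentile(P,[1,50,99],axis=0).round(4))
t=m&(W[...,2]>.169);P=W[t];print('top',t.sum(),P.mean(0),cv2.minAreaRect((P[:,:2]*1000).astype(np.float32)))
g=(d>0)&(abs(W[...,2]-.138)<.005)&(S<80)&(abs(W[...,0]-.465)<.05)
P=W[g];print(cv2.fitLine(P[:,:2].astype(np.float32),cv2.DIST_HUBER,0,.005,.005).ravel())
```

```text
cam [ 0.45577898 -0.17484707  0.44780639]
985 [[ 0.4504 -0.2596  0.1385]
 [ 0.4631 -0.2433  0.1711]
 [ 0.4754 -0.2312  0.1728]]
top 840 [ 0.46351039 -0.24543262  0.17122985] ((463.69659423828125, -245.81336975097656), (23.430715560913086, 26.99266242980957), 7.771853923797607)
[ 0.13516054 -0.9908237   0.46870133 -0.27554023]
```

>>> send_rows([
  [-1, -4, -35, 0],
  [-1, -4, -70, 0],
  [-1, -4, -100, 0],
  [-1, -4, -120, 0],
  [-1, -4, -121, 0],
])

```text
clock: 1.83
tcp_pos: [0.4603, -0.2456, 0.1559]
eef_rot: [-179.7, 0.4, 7.8]
contact_force: [-0.7, -1.3, -0.8]
finger_gap: 0.0658
```

>>> send_rows([
  [0, 0, 0, 0],
  [0, 0, 0, 0],
  [0, 0, 0, 0],
  [0, 0, 0, 0],
  [0, 0, 0, 0],
], grip=0.0)

```text
clock: 2.25
tcp_pos: [0.4644, -0.2466, 0.1623]
eef_rot: [179.9, -0.1, 8.0]
contact_force: [0.6, 0.6, 0.0]
finger_gap: 0.0356
```

>>> send_rows([
  [0, 0, 0, 0],
  [0, 0, 0, 0],
  [0, 0, 0, 0],
  [0, 0, 0, 0],
])

```text
clock: 2.58
tcp_pos: [0.4638, -0.2462, 0.1612]
eef_rot: [180.0, -0.0, 8.0]
contact_force: [-0.9, -0.8, 2.4]
finger_gap: 0.0237
```

>>> send_rows([
  [0, 0, 7, 0],
  [0, 0, 14, 0],
  [0, 0, 21, 0],
  [0, 0, 28, 0],
  [0, 0, 28, 0],
])

```text
clock: 3.0
tcp_pos: [0.4646, -0.2465, 0.1907]
eef_rot: [179.9, -0.2, 8.0]
contact_force: [0.4, -0.6, -1.1]
finger_gap: 0.0236
```

Run:
```python
from h import *
s=bot.sense();print(s['tcp_pos'],s['contact_force'],s['wrist_torque'])
p,d,c=grab('scene','s2');cv2.imwrite('pics/z3.png',cv2.resize(p[60:220,170:310,::-1],None,fx=3.7,fy=3.7,interpolation=2))
```

```text
[ 0.46456109 -0.24648978  0.1906977 ] [ 0.38362711 -0.59230333 -1.14417161] [-0.04403616 -0.06146006 -0.01211601]
```

View pics/z3.png

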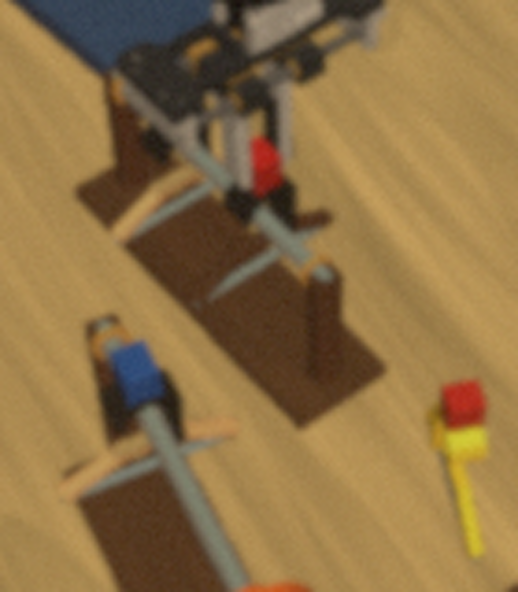

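>>> send_rows([
  [-8, -1, 0, 0],
  [-18, -2.5, 0, 0],
  [-30, -4, 0, 0],
  [-44, -6, 0, 0],
  [-56, -8, 0, 0],
])

```text
clock: 3.47
tcp_pos: [0.4057, -0.254, 0.1882]
eef_rot: [-180.0, 0.0, 8.0]
contact_force: [0.7, -0.2, -1.6]
finger_gap: 0.0235
```

>>> send_rows([
  [-8, -1, 0, 0],
  [-12, -1, 15, 0],
  [-12, -1, 40, 0],
  [-12, -1, 65, 0],
  [-12, 0, 90, 0],
])

```text
clock: 3.88
tcp_pos: [0.3944, -0.254, 0.279]
eef_rot: [-180.0, 0.0, 8.0]
contact_force: [0.7, -0.9, -1.0]
finger_gap: 0.024
```

>>> send_rows([
  [5, 15, 0, -0.02],
  [10, 40, 0, -0.04],
  [18, 70, 0, -0.07],
  [25, 102, 0, -0.1],
  [33, 135, 0, -0.13],
])

```text
clock: 4.3
tcp_pos: [0.4281, -0.1183, 0.2787]
eef_rot: [180.0, -0.0, 0.4]
contact_force: [0.3, 0.4, -1.4]
finger_gap: 0.0241
```

>>> send_rows([
  [8, 34, 0, -0.02],
  [16, 68, 0, -0.04],
  [24, 102, 0, -0.06],
  [32, 136, 0, -0.08],
  [40, 170, 0, -0.099],
])

```text
clock: 4.72
tcp_pos: [0.4683, 0.0522, 0.2788]
eef_rot: [-180.0, -0.1, -5.2]
contact_force: [1.0, -0.2, -2.0]
finger_gap: 0.0239
```

>>> send_rows([
  [12, 34, 0, 0],
  [28, 68, 0, 0],
  [48, 100, 0, 0],
  [68, 130, 0, 0],
  [85, 150, 0, 0],
])

```text
clock: 5.13
tcp_pos: [0.554, 0.2034, 0.2783]
eef_rot: [-179.9, -0.0, -5.0]
contact_force: [0.4, -0.5, -1.6]
finger_gap: 0.0238
```

>>> send_rows([
  [10, 6, -8, 0],
  [20, 12, -18, 0],
  [30, 17, -27, 0],
  [33, 18, -29, 0],
  [33, 18, -29, 0],
])

```text
clock: 5.55
tcp_pos: [0.5865, 0.2184, 0.2478]
eef_rot: [179.9, 0.2, -5.1]
contact_force: [0.1, -1.0, -1.7]
finger_gap: 0.0237
```

Run:
```python
from h import *
s=bot.sense();print(s['tcp_pos'],s['eef_rot'],s['contact_force'],s['wrist_torque'])
p,d,c=grab('scene','s3');cv2.imwrite('pics/z4.png',cv2.resize(p[120:370,190:400,::-1],None,fx=2.4,fy=2.4,interpolation=2))
p,d,c=grab('wrist','w3')
W=pts(d,c);S=cv2.cvtColor(p,cv2.COLOR_RGB2HSV)[...,1]
g=(d>0)&(abs(W[...,2]-.198)<.005)&(S<80)&(abs(W[...,0]-.655)<.03)
P=W[g];print(g.sum(),cv2.fitLine(P[:,:2].astype(np.float32),cv2.DIST_HUBER,0,.005,.005).ravel(),np.percentile(P,[1,99],axis=0))
```

```text
[0.58645302 0.21840796 0.24784616] [ 1.79932580e+02  1.62578783e-01 -5.12123593e+00] [ 0.08830841 -1.01949689 -1.7111148 ] [-0.04738264 -0.00392618 -0.02292991]
4496 [0.08862032 0.9960655  0.66436875 0.2595806 ] [[0.65332254 0.1828185  0.19318132]
 [0.67523037 0.3320428  0.19844808]]
```

View pics/z4.png

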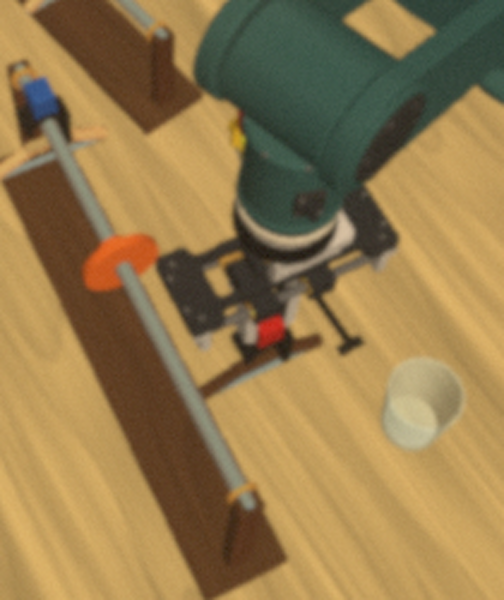

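View pics/w3.png

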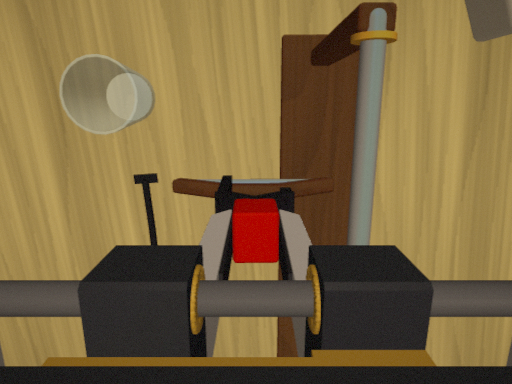

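>>> send_rows([
  [10, -1, 1, 0],
  [24, -2, 1, 0],
  [38, -3.5, 1, 0],
  [52, -4.5, 1, 0],
  [64, -5.5, 1, 0],
])

```text
clock: 6.07
tcp_pos: [0.6512, 0.2128, 0.2523]
eef_rot: [-180.0, -0.1, -5.1]
contact_force: [0.2, 0.2, -1.6]
finger_gap: 0.024
```

>>> send_rows([
  [6, -1, 0, 0],
  [10, -1, 0, 0],
  [10, -1, 0, 0],
])

```text
clock: 6.32
tcp_pos: [0.6609, 0.212, 0.251]
eef_rot: [-180.0, -0.0, -5.1]
contact_force: [-0.2, 0.1, -1.0]
finger_gap: 0.0235
```

Run:
```python
from h import *
s=bot.sense();print(s['tcp_pos'],s['eef_rot'],s['contact_force'],s['wrist_torque'])
p,d,c=grab('scene','s4');cv2.imwrite('pics/z5.png',cv2.resize(p[170:350,190:330,::-1],None,fx=3.3,fy=3.3,interpolation=2))
```

```text
[0.66094097 0.2120476  0.2509804 ] [-1.79990429e+02 -3.78971059e-02 -5.13743531e+00] [-0.19318896  0.11442102 -0.95514815] [-0.06731651 -0.03631843  0.00454206]
```

View pics/z5.png

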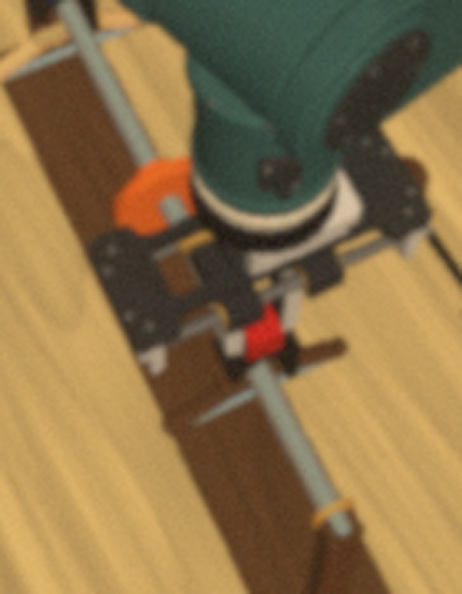

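>>> send_rows([
  [0, 0, -7, 0],
  [0, 0, -14, 0],
  [0, 0, -20, 0],
  [0, 0, -25, 0],
  [0, 0, -25, 0],
])

```text
clock: 6.78
tcp_pos: [0.66, 0.2125, 0.2236]
eef_rot: [180.0, 0.1, -5.1]
contact_force: [0.7, -0.4, -1.5]
finger_gap: 0.0234
```

>>> send_rows([
  [0, 0, -1.5, 0],
  [0, 0, -3, 0],
  [0, 0, -3, 0],
])

```text
clock: 7.03
tcp_pos: [0.6607, 0.2125, 0.2226]
eef_rot: [-180.0, -0.0, -5.1]
contact_force: [-1.0, 0.4, -2.1]
finger_gap: 0.0239
```

>>> send_rows([
  [0, 0, -1, 0],
  [0, 0, -2, 0],
  [0, 0, -2, 0],
])

```text
clock: 7.28
tcp_pos: [0.6615, 0.2125, 0.2219]
eef_rot: [-180.0, -0.2, -5.1]
contact_force: [1.9, -0.2, 2.3]
finger_gap: 0.0237
```

>>> send_rows([
  [0, 0, 0, 0],
  [0, 0, 0, 0],
  [0, 0, 0, 0],
  [0, 0, 0, 0],
  [0, 0, 0, 0],
], grip=0.5)

```text
clock: 7.7
tcp_pos: [0.6605, 0.2125, 0.2201]
eef_rot: [180.0, 0.0, -5.1]
contact_force: [-0.1, -0.5, -0.1]
finger_gap: 0.0466
```

>>> send_rows([
  [0, 0, 8, 0],
  [0, 0, 22, 0],
  [0, 0, 40, 0],
  [0, 0, 50, 0],
  [0, 0, 50, 0],
])

```text
clock: 8.12
tcp_pos: [0.6617, 0.2128, 0.2748]
eef_rot: [-179.9, -0.4, -5.1]
contact_force: [-0.1, -0.3, 0.9]
finger_gap: 0.047
```

```bash
cat > fin.py <<'E'
import sys
from h import *
def look(tag):
    s=bot.sense();print(s['clock'],s['tcp_pos'],s['eef_rot'],s['contact_force'],s['finger_gap'])
    for n in('scene','top','wrist'):
        p,d,c=grab(n,n+tag);W=pts(d,c);hsv=cv2.cvtColor(p,cv2.COLOR_RGB2HSV).astype(int);H,S,V=[hsv[...,i] for i in range(3)]
        box=(d>0)&(W[...,0]>.58)&(W[...,0]<.74)&(W[...,1]>0)&(W[...,1]<.33)
        m=box&((H<4)|(H>175))&(S>190)&(V>80)&(W[...,2]>.195)
        if m.sum()>10:
            P=W[m];print(n,'red',m.sum(),np.percentile(P,[2,50,98],axis=0).round(4).tolist())
            t=m&(W[...,2]>.226);P=W[t]
            if len(P)>8: print('  top',len(P),P.mean(0).round(4),[np.round(q,1) for q in cv2.minAreaRect((P[:,:2]*1000).astype(np.float32))])
        m=box&(H>=5)&(H<13)&(S>200)&(V>120)&(W[...,2]>.13)
        if m.sum()>10: print(n,'disc',m.sum(),np.percentile(W[m],[2,50,98],axis=0).round(4).tolist())
        g=box&(abs(W[...,2]-.197)<.005)&(S<80)&(abs(W[...,0]-.655)<.03)
        if g.sum()>60: print('  rail',cv2.fitLine(W[g][:,:2].astype(np.float32),cv2.DIST_HUBER,0,.005,.005).ravel().round(4))
    p=cv2.imread(f'pics/scene{tag}.png');cv2.imwrite(f'pics/zs{tag}.png',cv2.resize(p[130:370,170:380],None,fx=2.4,fy=2.4,interpolation=2))
look(sys.argv[1])
E
python3 fin.py 5
```

```text
8.1167 [0.66170285 0.21281685 0.27483358] [-179.8763769    -0.37656772   -5.09656846] [-0.05357351 -0.25863782  0.94651013] 0.04702080201110198
scene red 173 [[0.6526, 0.2032, 0.212], [0.6642, 0.2189, 0.2315], [0.6742, 0.2284, 0.2348]]
  top 138 [0.6633 0.2165 0.2319] [array([662.9, 215. ]), array([26.1, 22.5]), np.float64(87.2)]
scene disc 214 [[0.634, 0.0626, 0.1924], [0.658, 0.0836, 0.217], [0.6814, 0.0874, 0.2292]]
  rail [0.0875 0.9962 0.6623 0.2034]
top disc 48 [[0.6131, 0.0606, 0.1718], [0.6346, 0.0765, 0.199], [0.6814, 0.0831, 0.2172]]
  rail [0.0985 0.9951 0.6495 0.0985]
wrist red 1694 [[0.6498, 0.2001, 0.2086], [0.6614, 0.216, 0.2311], [0.6728, 0.2271, 0.2326]]
  top 1468 [0.6613 0.2139 0.2311] [array([661.1, 213.2]), array([27.5, 23.3]), np.float64(85.1)]
wrist disc 1329 [[0.6165, 0.0809, 0.1656], [0.6494, 0.0842, 0.197], [0.6839, 0.0873, 0.2134]]
  rail [0.0885 0.9961 0.6638 0.2361]
```

View pics/zs5.png

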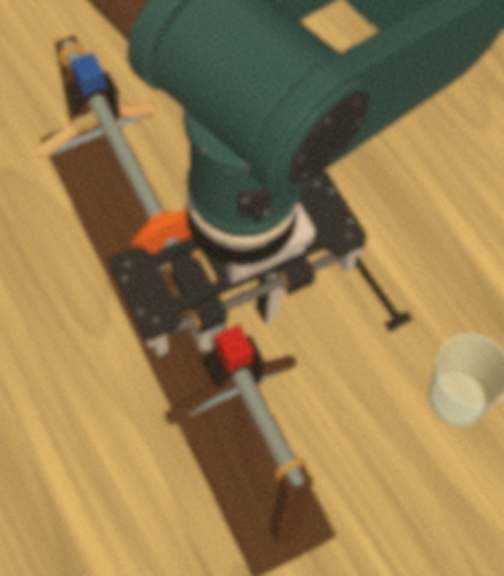

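View pics/wrist5.png

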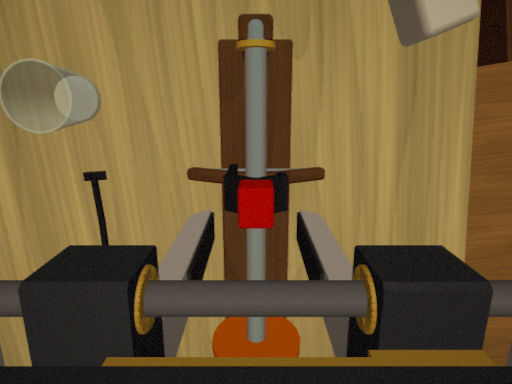

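>>> send_rows([
  [1, 12, 0, 0],
  [3, 26, 0, 0],
  [3, 36, 0, 0],
  [3, 36, 0, 0],
], grip=0.26)

```text
clock: 8.6
tcp_pos: [0.6631, 0.2518, 0.2691]
eef_rot: [-180.0, 0.1, -4.9]
contact_force: [0.0, -0.7, -0.5]
finger_gap: 0.0257
```

>>> send_rows([
  [0, 0, -15, 0],
  [0, 0, -35, 0],
  [0, 0, -50, 0],
  [0, 0, -50, 0],
])

```text
clock: 8.93
tcp_pos: [0.6619, 0.2485, 0.2153]
eef_rot: [179.8, 0.4, -5.1]
contact_force: [0.0, 0.4, -1.1]
finger_gap: 0.0243
```

Run:
```python
from h import *
s=bot.sense();print(s['tcp_pos'],s['eef_rot'],s['contact_force'],s['finger_gap'])
grab('wrist','w6')
```

```text
[0.66193626 0.2485382  0.21534183] [179.81469978   0.44052826  -5.06096055] [ 8.61344485e-04  4.08212797e-01 -1.08305355e+00] 0.024341922619008655
```

View pics/w6.png

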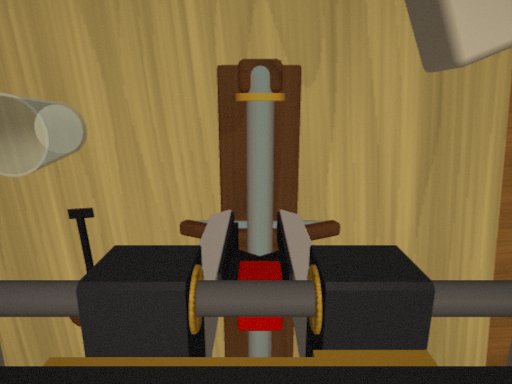

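>>> send_rows([
  [2, 0, 0, 0],
  [2, 0, 0, 0],
  [2, 0, -5, 0],
  [2, 0, -10, 0],
], grip=0.3)

```text
clock: 9.32
tcp_pos: [0.6665, 0.2487, 0.2122]
eef_rot: [-179.9, -0.2, -5.1]
contact_force: [-0.7, -0.4, -0.6]
finger_gap: 0.028
```

>>> send_rows([
  [0, 0, -5, 0],
  [0, 0, -10, 0],
  [0, 0, -12, 0],
  [0, 0, -12, 0],
])

```text
clock: 9.65
tcp_pos: [0.6652, 0.2484, 0.1971]
eef_rot: [180.0, 0.1, -5.1]
contact_force: [-0.0, -0.8, 0.4]
finger_gap: 0.0284
```

>>> send_rows([
  [-0.3, -3, 0, 0],
  [-0.6, -7, 0, 0],
  [-1, -11, 0, 0],
  [-1.3, -14, 0, 0],
  [-1.6, -17, 0, 0],
])

```text
clock: 10.07
tcp_pos: [0.6643, 0.2314, 0.199]
eef_rot: [-179.9, -0.1, -5.1]
contact_force: [0.9, 1.3, 0.9]
finger_gap: 0.028
```

>>> send_rows([
  [-0.4, -4, 0, 0],
  [-0.8, -9, 0, 0],
  [-1.3, -14, 0, 0],
  [-1.7, -19, 0, 0],
  [-2.1, -24, 0, 0],
])

```text
clock: 10.48
tcp_pos: [0.6621, 0.2071, 0.1989]
eef_rot: [-180.0, -0.0, -5.1]
contact_force: [1.2, 1.6, 1.1]
finger_gap: 0.0282
```

>>> send_rows([
  [-0.5, -5, 0, 0],
  [-0.9, -10, 0, 0],
  [-1.4, -15, 0, 0],
  [-1.8, -20, 0, 0],
  [-2.2, -25, 0, 0],
])

```text
clock: 10.9
tcp_pos: [0.6597, 0.1821, 0.1985]
eef_rot: [-180.0, -0.0, -5.1]
contact_force: [1.5, 0.5, 1.7]
finger_gap: 0.0282
```

>>> send_rows([
  [-0.5, -5, 0, 0],
  [-0.9, -10, 0, 0],
  [-1.3, -14, 0, 0],
  [-1.6, -18, 0, 0],
  [-1.8, -20, 0, 0],
])

```text
clock: 11.32
tcp_pos: [0.658, 0.1618, 0.1985]
eef_rot: [180.0, -0.0, -5.1]
contact_force: [1.1, 1.9, 1.1]
finger_gap: 0.0279
```

```bash
python3 fin.py 7
```

```text
11.3167 [0.65795586 0.16184469 0.19849675] [ 1.79987236e+02 -2.46305159e-03 -5.12480595e+00] [1.11304593 1.93715151 1.12012665] 0.027911893240738887
scene disc 62 [[0.6577, 0.0609, 0.1662], [0.6703, 0.0798, 0.2198], [0.6817, 0.0847, 0.2295]]
  rail [0.0894 0.996  0.662  0.2002]
top red 26 [[0.6425, 0.1245, 0.2098], [0.6561, 0.1261, 0.2304], [0.6637, 0.1299, 0.2348]]
  top 17 [0.6555 0.1268 0.2314] [array([654. , 126.3]), array([22.1,  5.1]), np.float64(6.7)]
top disc 44 [[0.6126, 0.0605, 0.1787], [0.636, 0.0764, 0.2], [0.6809, 0.0837, 0.2171]]
  rail [0.087  0.9962 0.6515 0.1222]
wrist red 1941 [[0.6437, 0.1251, 0.2062], [0.6553, 0.1508, 0.2269], [0.6669, 0.1526, 0.2323]]
  top 1018 [0.6547 0.1344 0.2306] [array([655. , 138.4]), array([28.6, 23.1]), np.float64(84.5)]
wrist disc 799 [[0.6227, 0.0814, 0.1652], [0.6589, 0.0839, 0.1881], [0.6789, 0.1243, 0.2292]]
  rail [0.0814 0.9967 0.6611 0.2066]
```

View pics/zs7.png

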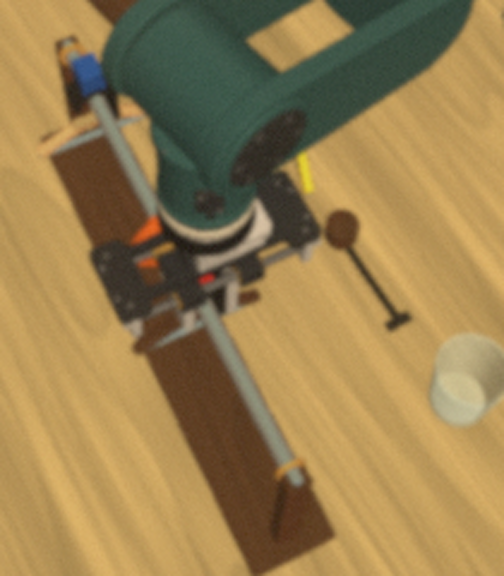

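View pics/top7.png

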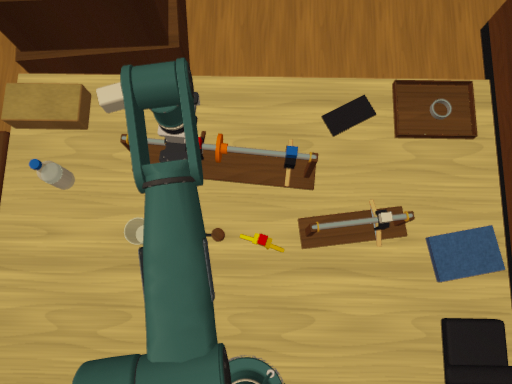

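>>> send_rows([
  [-0.4, -5, 0, 0],
  [-0.9, -10, 0, 0],
  [-1.3, -15, 0, 0],
  [-1.8, -20, 0, 0],
  [-2.2, -25, 0, 0],
])

```text
clock: 11.88
tcp_pos: [0.6555, 0.1368, 0.1982]
eef_rot: [180.0, 0.0, -5.1]
contact_force: [0.5, -0.5, -1.4]
finger_gap: 0.0285
```

>>> send_rows([
  [-0.2, -2, 0, 0],
  [-0.4, -4, 0, 0],
  [-0.6, -6, 0, 0],
  [-0.6, -7, 0, 0],
  [-0.6, -7, 0, 0],
])

```text
clock: 12.3
tcp_pos: [0.6552, 0.1302, 0.1986]
eef_rot: [180.0, -0.0, -5.1]
contact_force: [0.1, -0.3, 0.6]
finger_gap: 0.0281
```

```bash
python3 fin.py 8
```

```text
12.3 [0.65522108 0.13021784 0.19856676] [ 1.79981512e+02 -1.36584640e-02 -5.11218080e+00] [ 0.14097157 -0.27558986  0.60710447] 0.028137283698895912
scene red 11 [[0.6427, 0.1147, 0.2315], [0.6492, 0.1166, 0.233], [0.6696, 0.1532, 0.3212]]
  top 11 [0.6517 0.123  0.2488] [array([658.8, 132.8]), array([46.8,  8.2]), np.float64(55.3)]
scene disc 27 [[0.6765, 0.0725, 0.1844], [0.681, 0.0795, 0.2098], [0.696, 0.1139, 0.2647]]
  rail [0.0837 0.9965 0.6628 0.2067]
top disc 45 [[0.6129, 0.0609, 0.1793], [0.6359, 0.0762, 0.2], [0.6809, 0.0838, 0.2182]]
  rail [0.0877 0.9961 0.6546 0.1541]
wrist red 1933 [[0.641, 0.0936, 0.2062], [0.6525, 0.1194, 0.2268], [0.6641, 0.1211, 0.2323]]
  top 1023 [0.6519 0.1031 0.2306] [array([652.2, 106.8]), array([28.4, 23.4]), np.float64(84.3)]
wrist disc 498 [[0.6289, 0.0774, 0.2077], [0.6506, 0.0842, 0.2199], [0.6731, 0.0957, 0.2303]]
  rail [0.0725 0.9974 0.6592 0.1846]
```

View pics/wrist8.png

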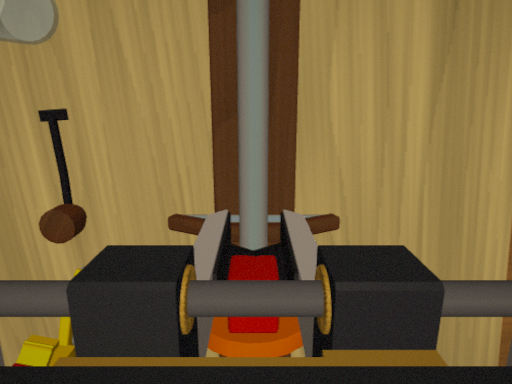

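>>> send_rows([
  [-0.1, -2, 0, 0],
  [-0.3, -4, 0, 0],
  [-0.4, -5, 0, 0],
  [-0.4, -5, 0, 0],
])

```text
clock: 12.78
tcp_pos: [0.6548, 0.1253, 0.1986]
eef_rot: [180.0, -0.0, -5.1]
contact_force: [1.0, 1.4, 1.0]
finger_gap: 0.0284
```

>>> send_rows([
  [-0.1, -1, 0, 0],
  [-0.1, -1, 0, 0],
])

```text
clock: 12.95
tcp_pos: [0.6547, 0.1244, 0.1986]
eef_rot: [-180.0, -0.0, -5.1]
contact_force: [-0.3, 0.4, 0.8]
finger_gap: 0.0284
```

>>> send_rows([
  [-0.1, -1, 0, 0],
  [-0.1, -1, 0, 0],
])

```text
clock: 13.12
tcp_pos: [0.6547, 0.1234, 0.1986]
eef_rot: [-180.0, -0.0, -5.1]
contact_force: [0.3, 0.7, 1.1]
finger_gap: 0.0281
```

>>> send_rows([
  [-0.1, -0.5, 0, 0],
  [-0.1, -0.5, 0, 0],
])

```text
clock: 13.28
tcp_pos: [0.6546, 0.123, 0.1986]
eef_rot: [-180.0, -0.0, -5.1]
contact_force: [0.5, 1.5, 1.7]
finger_gap: 0.0281
```

>>> send_rows([
  [0, -0.5, 0, 0],
  [0, -0.5, 0, 0],
])

```text
clock: 13.45
tcp_pos: [0.6546, 0.1225, 0.1986]
eef_rot: [-180.0, -0.0, -5.1]
contact_force: [0.2, 0.8, 0.1]
finger_gap: 0.0283
```

```bash
python3 fin.py 9
```

```text
13.45 [0.65457175 0.12248515 0.19857675] [-1.79995007e+02 -2.05586806e-02 -5.10056003e+00] [0.16530717 0.75185404 0.08983413] 0.028271829830455838
  rail [0.0846 0.9964 0.6599 0.1723]
top disc 36 [[0.613, 0.0691, 0.1763], [0.636, 0.0766, 0.1998], [0.6819, 0.0819, 0.2224]]
  rail [0.0893 0.996  0.6509 0.1186]
wrist red 1913 [[0.6404, 0.0862, 0.2063], [0.652, 0.1118, 0.2267], [0.6635, 0.1136, 0.2323]]
  top 1009 [0.6513 0.0963 0.2306] [array([651.6,  99.5]), array([28. , 23.5]), np.float64(84.7)]
wrist disc 169 [[0.6307, 0.0745, 0.2178], [0.6497, 0.0853, 0.2236], [0.672, 0.0925, 0.2317]]
  rail [0.0789 0.9969 0.658  0.1702]
```

View pics/wrist9.png

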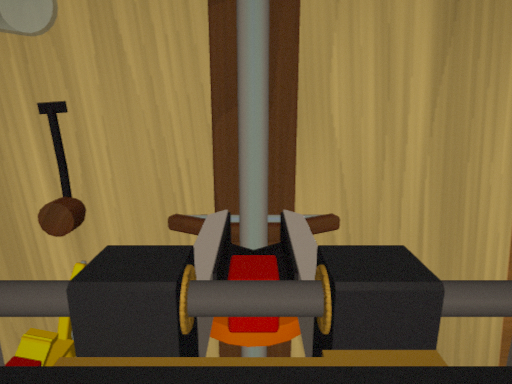

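>>> send_rows([
  [0, -0.5, 0, 0],
  [0, -0.5, 0, 0],
  [0, -0.5, 0, 0],
])

```text
clock: 13.85
tcp_pos: [0.6545, 0.1222, 0.1986]
eef_rot: [-180.0, -0.0, -5.1]
contact_force: [0.5, 1.6, 1.2]
finger_gap: 0.0283
```

>>> send_rows([
  [-0.1, -0.5, 0, 0],
  [-0.1, -0.5, 0, 0],
  [-0.1, -0.5, 0, 0],
])

```text
clock: 14.1
tcp_pos: [0.6545, 0.1221, 0.1986]
eef_rot: [-179.9, -0.0, -5.1]
contact_force: [1.5, 3.8, 0.8]
finger_gap: 0.0283
```

>>> send_rows([
  [0, -0.4, 0, 0],
  [0, -0.4, 0, 0],
  [0, -0.4, 0, 0],
])

```text
clock: 14.35
tcp_pos: [0.6545, 0.1221, 0.1986]
eef_rot: [-179.9, -0.0, -5.1]
contact_force: [0.7, 4.9, 1.1]
finger_gap: 0.028
```

>>> send_rows([
  [0, 0.5, 0, 0],
  [0.1, 1.5, 0, 0],
  [0.4, 4, 0, 0],
  [0.9, 10, 0, 0],
  [1.8, 20, 0, 0],
])

```text
clock: 14.77
tcp_pos: [0.656, 0.14, 0.1981]
eef_rot: [179.9, 0.1, -5.2]
contact_force: [-0.1, 0.4, -0.1]
finger_gap: 0.0283
```

>>> send_rows([
  [0.9, 10, 5, 0],
  [1.8, 20, 25, 0],
  [0, 20, 60, 0],
  [0, 20, 100, 0],
  [0, 20, 100, 0],
])

```text
clock: 15.18
tcp_pos: [0.658, 0.1626, 0.3092]
eef_rot: [-179.8, -0.9, -5.0]
contact_force: [-0.1, 1.0, 1.9]
finger_gap: 0.0281
```

```bash
python3 fin.py 10
```

```text
15.1833 [0.65800756 0.16259308 0.30916506] [-179.79155867   -0.89201195   -5.04169305] [-0.09504789  0.97468019  1.8763655 ] 0.028137240359877944
scene disc 24 [[0.662, 0.0822, 0.1676], [0.6743, 0.0831, 0.1808], [0.6818, 0.0858, 0.2271]]
  rail [0.0847 0.9964 0.6629 0.2086]
top red 109 [[0.6385, 0.0866, 0.2146], [0.6474, 0.0991, 0.2325], [0.6615, 0.1101, 0.2365]]
  top 94 [0.6496 0.0987 0.2326] [array([650. ,  98.4]), array([24.6, 23.2]), np.float64(85.1)]
top disc 74 [[0.6133, 0.0643, 0.1465], [0.6421, 0.0778, 0.2012], [0.69, 0.1121, 0.2343]]
  rail [0.0939 0.9956 0.6489 0.1094]
wrist red 1002 [[0.6406, 0.0941, 0.207], [0.6522, 0.1083, 0.2308], [0.6634, 0.113, 0.2325]]
  top 707 [0.6519 0.104  0.231 ] [array([651.8, 103.2]), array([19.5, 23. ]), np.float64(84.8)]
wrist disc 162 [[0.6245, 0.0817, 0.1771], [0.6636, 0.0834, 0.2065], [0.6777, 0.1549, 0.3284]]
  rail [0.0822 0.9966 0.6596 0.1873]
```

View pics/wrist10.png

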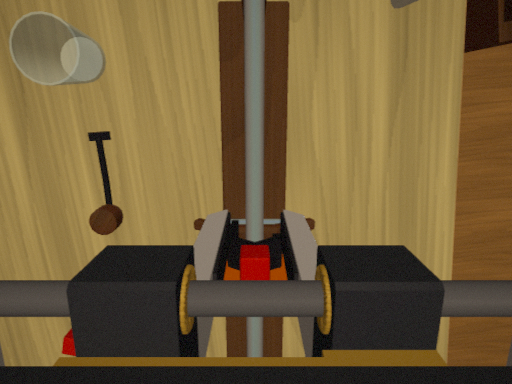

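View pics/zs10.png

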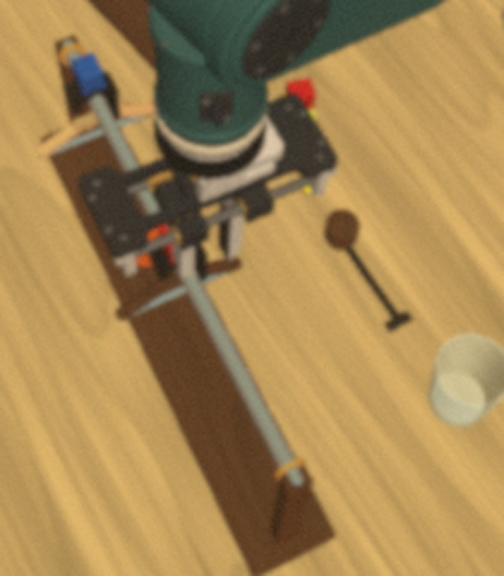

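>>> send_rows([
  [0, 10, 15, 0],
  [0, 25, 30, 0],
  [-20, 45, 40, 0],
  [-50, 65, 40, 0],
  [-80, 85, 40, 0],
])

```text
clock: 15.75
tcp_pos: [0.5755, 0.2467, 0.3358]
eef_rot: [179.9, 0.2, -5.2]
contact_force: [1.1, 0.2, 0.1]
finger_gap: 0.0281
```

>>> send_rows([
  [-30, 25, 0, 0],
  [-60, 50, 0, 0],
  [-90, 75, 0, 0],
  [-115, 95, 0, 0],
  [-115, 95, 0, 0],
])

```text
clock: 16.17
tcp_pos: [0.4562, 0.3445, 0.3373]
eef_rot: [180.0, 0.2, -4.7]
contact_force: [-0.1, -0.4, 1.3]
finger_gap: 0.0281
```

```bash
python3 fin.py 11
python3 - <<'E'
import cv2
a=cv2.imread('pics/top11.png');cv2.imwrite('pics/zt11.png',cv2.resize(a[110:260,100:430],None,fx=2.4,fy=2.4,interpolation=2))
E
```

```text
16.1667 [0.45618578 0.34452362 0.33726596] [179.99113555   0.2426532   -4.67750081] [-0.12689493 -0.42423557  1.26010423] 0.028143606758930594
scene red 123 [[0.6441, 0.0903, 0.2132], [0.6535, 0.1059, 0.2313], [0.6643, 0.1138, 0.2344]]
  top 100 [0.6534 0.1027 0.2317] [array([652.1, 101.5]), array([25.4, 22.3]), np.float64(79.8)]
scene disc 262 [[0.6198, 0.0629, 0.1733], [0.6632, 0.0829, 0.2128], [0.6864, 0.0967, 0.2324]]
  rail [0.0881 0.9961 0.6612 0.19  ]
top red 107 [[0.6377, 0.0866, 0.2169], [0.6483, 0.0989, 0.2326], [0.6617, 0.1113, 0.2366]]
  top 93 [0.6496 0.0988 0.2329] [array([650. ,  98.6]), array([24.6, 24.2]), np.float64(82.9)]
top disc 80 [[0.6135, 0.0609, 0.1879], [0.638, 0.0783, 0.2105], [0.68, 0.112, 0.2346]]
  rail [0.091  0.9958 0.6537 0.153 ]
  rail [0.0817 0.9967 0.6613 0.2385]
```

View pics/zs11.png

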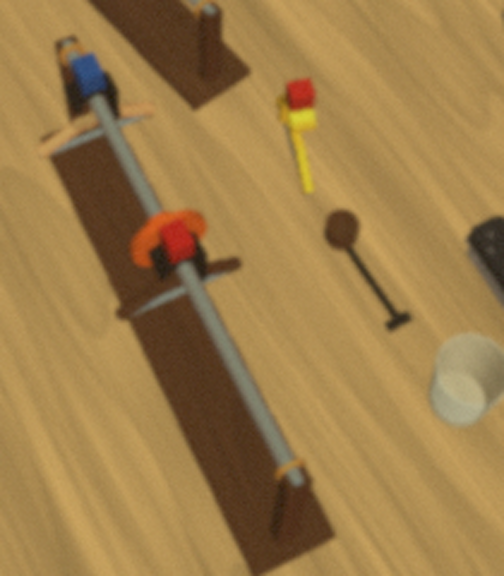

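View pics/zt11.png

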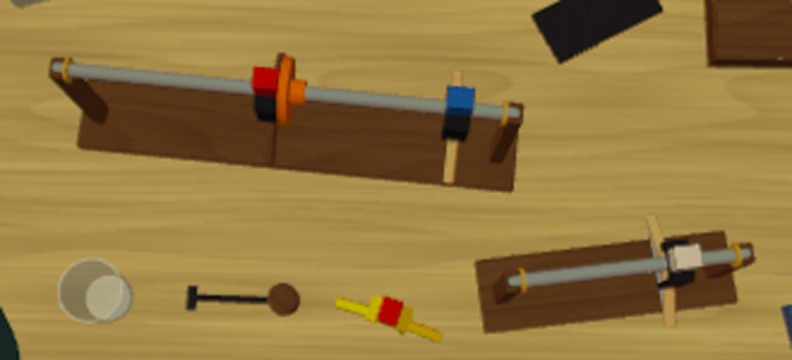

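Run:
```python
from h import *
for a in('top','scene'):
    A,_,_=load(a+'0');B,_,_=load(a+'11')
    for nm,lo,hi in(('disc',(4,180,120),(13,255,255)),('blue',(105,190,80),(118,255,255))):
        r=[]
        for P in(A,B):
            m=cv2.inRange(cv2.cvtColor(P,cv2.COLOR_RGB2HSV),lo,hi)
            n,l,st,ce=cv2.connectedComponentsWithStats(m)
            r.append([(st[i].tolist(),ce[i].round(1).tolist()) for i in range(1,n) if st[i,4]>40])
        print(a,nm,r)
    D=np.abs(A.astype(int)-B).max(-1).astype(np.uint8)
    if a=='top': print([ (q[0],D[q[1]:q[2],q[3]:q[4]].max()) for q in(('tumbler',215,250,120,160),('pipe',225,245,175,228),('oak',195,245,368,400),('railh',135,190,280,300),('yellow',228,255,236,288))])
B,_,_=load('top11');cv2.imwrite('pics/za.png',cv2.resize(B[125:185,190:250,::-1],None,fx=9,fy=9,interpolation=0))
```

```text
top disc [[([215, 134, 13, 27, 117], [219.8, 148.9])], [([210, 133, 18, 29, 149], [219.0, 147.8])]]
top blue [[([287, 146, 11, 10, 67], [291.4, 150.4]), ([30, 159, 10, 10, 64], [34.6, 163.6])], [([287, 146, 11, 10, 60], [291.7, 150.8])]]
[('tumbler', np.uint8(6)), ('pipe', np.uint8(6)), ('oak', np.uint8(7)), ('railh', np.uint8(7)), ('yellow', np.uint8(6))]
scene disc [[([290, 163, 11, 13, 76], [295.2, 169.5]), ([224, 218, 32, 23, 452], [238.5, 228.1])], [([290, 163, 11, 13, 83], [295.1, 169.4]), ([224, 218, 32, 24, 320], [237.5, 226.8])]]
scene blue [[], []]
```

View pics/za.png

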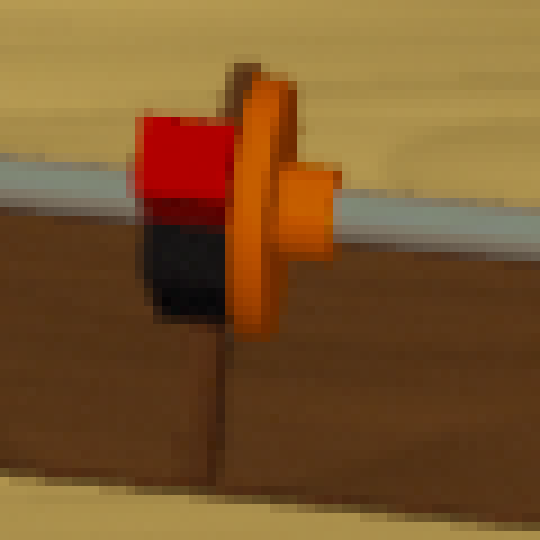

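The zoomed top view shows the red block and black hook flush against the disc, with no gap at about column 232. The disc's bounding box is in its starting place, and the other objects match the start picture. I'm handing in the job.

```bash
python3 -c "
from station import bot
print(bot.sense()['clock']);print(bot.close_job())"
```

```text
16.3167
the job is handed in; nothing more can be done
None
```

The dark hanger now hangs straight on the long rail, touching the left face of the orange disc, and the job is handed in at 16.3 s.

**What I did:** I lifted it off the parking bar by its red block and hooked it over the rail about 13 cm left of the disc's centre. There I let go and drew the gripper clear. Then, with the fingers straddling the rail, I slid it along until it stopped against the disc at about 5 N, and backed the arm away.

**Last checks:**
- **Contact and seating:** The zoomed top view shows no gap between hook and disc. The hanger did not visibly spring back when the fingers withdrew.
- **Disc:** Its outline starts at the same pixels in the scene camera as before the task, so I saw no shift. In the top view, my colour mask picked up part of the red block, so that reading agrees less exactly.
- **Other objects:** The oak and rail hangers, tumbler, pipe and yellow look-alike match the starting top picture to within image noise.
- **Disagreement:** The cameras' readings of the hanger's position along the rail differ by about 3 mm, so contact rests on the force rise and the zoomed picture.

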